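Line up the slide boxes along the stop rail

TASK

Line up the three ivory slide boxes in an even row along the aluminium rail: one box in each taped bay, centred between its tape lines, with its long sides square to the rail and its short end flush against it. The slides inside are freshly mounted, so nudge or slide the boxes flat along the counter without lifting or tipping them, and leave everything else standing where it is.

Things in the scene. Friction and masses are not known exactly. Their poses are not given: they have to be found in the camera images.
- box_a: closed ivory slide box with a paper label on its lid, 100 mm long (own x) x 60 mm wide (own y) x 34 mm tall, about 0.16 kg; the three slide boxes are alike and either end may face the rail. Origin: centre of underside; z up
- box_b: closed ivory slide box with a paper label on its lid, 100 mm long (own x) x 60 mm wide (own y) x 34 mm tall, about 0.16 kg; the three slide boxes are alike and either end may face the rail. Origin: centre of underside; z up
- box_c: closed ivory slide box with a paper label on its lid, 100 mm long (own x) x 60 mm wide (own y) x 34 mm tall, about 0.16 kg; the three slide boxes are alike and either end may face the rail. Origin: centre of underside; z up
- rail: fixed straight aluminium stop rail on the counter, 410 mm long (own y), 22 mm deep, 24 mm high, with black end caps (28 mm high) that end 214 mm from its middle. Origin: at counter height, middle of the long front face that looks towards the robot; own x points away from the robot, through the rail. A dark mark across its top shows the middle of each bay; bays are 130 mm apart
- bay_left (a point): left (+y of the rail) bay: flat counter in front of the rail between two white tape lines (tape has no height; lines 80 mm apart, 100 mm long, square to the rail). The point is at counter height, 50 mm in front of the rail face, midway between the lines: the underside centre of a box standing correctly in the bay is here. Own x points square into the rail, y along it
- bay_middle (a point): middle bay: flat counter in front of the rail between two white tape lines (tape has no height; lines 80 mm apart, 100 mm long, square to the rail). The point is at counter height, 50 mm in front of the rail face, midway between the lines: the underside centre of a box standing correctly in the bay is here. Own x points square into the rail, y along it
- bay_right (a point): right (-y of the rail) bay: flat counter in front of the rail between two white tape lines (tape has no height; lines 80 mm apart, 100 mm long, square to the rail). The point is at counter height, 50 mm in front of the rail face, midway between the lines: the underside centre of a box standing correctly in the bay is here. Own x points square into the rail, y along it
- oil_jar: small amber jar with a black cap, 34 mm across, 50 mm tall, on the robot's side of the boxes. Bystander. Origin: centre of underside
- dish: small closed white culture dish, 40 mm across, 16 mm tall, on the robot's side of the boxes. Bystander. Origin: centre of underside
- mailer: small flat white slide mailer, 85 x 34 x 20 mm, far out on one side of the boxes; it does not belong in the row. Bystander. Origin: centre of underside
- coverslips: small brown card box of cover slips, 70 x 50 x 30 mm, far out on one side of the boxes; it does not belong in the row. Bystander. Origin: centre of underside
- reagent: white bottle, 60 mm across, 130 mm tall, behind the rail. Bystander. Origin: centre of underside
- stain_jar: square glass staining jar, 60 x 60 x 85 mm, behind the rail. Bystander. Origin: centre of underside
- tally: round steel hand tally counter, 48 mm across, 38 mm tall, behind the rail. Bystander. Origin: centre of underside
Things that resemble listed ones, but are neither listed nor needed, are in the scene too. Leave any green or pink look-alike of the box_c alone. What is shaped like the box_b but orange is not meant.

How it is judged:
At the end, for the whole second after the job is handed in: Each of the three bays holds one slide box (any of them): within 6 mm of touching the rail, within 10 mm of the bay's centre line, long axis within 0.09 rad (5 degrees) of square to the rail, either end to the rail; all boxes lie flat on the counter, at rest (((x of box_a in the frame of bay_left between -0.006 and 0.006 m and y of box_a in the frame of bay_left between -0.01 and 0.01 m and angle between the x axis of box_a and the x axis of bay_left, either way round below 0.09 rad) or (x of box_b in the frame of bay_left between -0.006 and 0.006 m and y of box_b in the frame of bay_left between -0.01 and 0.01 m and angle between the x axis of box_b and the x axis of bay_left, either way round below 0.09 rad) or (x of box_c in the frame of bay_left between -0.006 and 0.006 m and y of box_c in the frame of bay_left between -0.01 and 0.01 m and angle between the x axis of box_c and the x axis of bay_left, either way round below 0.09 rad)) and ((x of box_a in the frame of bay_middle between -0.006 and 0.006 m and y of box_a in the frame of bay_middle between -0.01 and 0.01 m and angle between the x axis of box_a and the x axis of bay_middle, either way round below 0.09 rad) or (x of box_b in the frame of bay_middle between -0.006 and 0.006 m and y of box_b in the frame of bay_middle between -0.01 and 0.01 m and angle between the x axis of box_b and the x axis of bay_middle, either way round below 0.09 rad) or (x of box_c in the frame of bay_middle between -0.006 and 0.006 m and y of box_c in the frame of bay_middle between -0.01 and 0.01 m and angle between the x axis of box_c and the x axis of bay_middle, either way round below 0.09 rad)) and ((x of box_a in the frame of bay_right between -0.006 and 0.006 m and y of box_a in the frame of bay_right between -0.01 and 0.01 m and angle between the x axis of box_a and the x axis of bay_right, either way round below 0.09 rad) or (x of box_b in the frame of bay_right between -0.006 and 0.006 m and y of box_b in the frame of bay_right between -0.01 and 0.01 m and angle between the x axis of box_b and the x axis of bay_right, either way round below 0.09 rad) or (x of box_c in the frame of bay_right between -0.006 and 0.006 m and y of box_c in the frame of bay_right between -0.01 and 0.01 m and angle between the x axis of box_c and the x axis of bay_right, either way round below 0.09 rad)) and angle between each of box_a, box_b, box_c's own z axis and vertical below 0.06 rad and height (world z) of each of box_a, box_b, box_c below 0.006 m and linear speed of each of box_a, box_b, box_c below 0.01 m/s).
It fails at once if a slide box is lifted off the counter (by more than 15 mm) or tipped (by more than 0.3 rad) ((height (world z) of box_a above 0.015 m or angle between box_a's own z axis and vertical above 0.3 rad) or (height (world z) of box_b above 0.015 m or angle between box_b's own z axis and vertical above 0.3 rad) or (height (world z) of box_c above 0.015 m or angle between box_c's own z axis and vertical above 0.3 rad)).
It fails at once if a bystander (oil jar, dish, mailer, cover slip box, reagent bottle, staining jar, tally counter) is shifted by more than 20 mm or tipped by more than 0.3 rad ((distance of oil_jar from where it was at the start of the episode above 0.02 m or angle between oil_jar's own z axis and vertical above 0.3 rad) or (distance of dish from where it was at the start of the episode above 0.02 m or angle between dish's own z axis and vertical above 0.3 rad) or (distance of mailer from where it was at the start of the episode above 0.02 m or angle between mailer's own z axis and vertical above 0.3 rad) or (distance of coverslips from where it was at the start of the episode above 0.02 m or angle between coverslips's own z axis and vertical above 0.3 rad) or (distance of reagent from where it was at the start of the episode above 0.02 m or angle between reagent's own z axis and vertical above 0.3 rad) or (distance of stain_jar from where it was at the start of the episode above 0.02 m or angle between stain_jar's own z axis and vertical above 0.3 rad) or (distance of tally from where it was at the start of the episode above 0.02 m or angle between tally's own z axis and vertical above 0.3 rad)).
It also fails if it takes over 72 s, if anything falls off the work surface, if the arm or the gripper's body presses on something with over 40 N, if the wrist force passes 120 N, or if a joint passes its speed limit or range.

ROBOT

A 6-joint arm with a two-finger parallel gripper is mounted at the origin on the work surface. World frame = base frame: x ahead of the robot, y to its left, z up, the work surface at z = 0. Lengths are in m, angles in rad, forces in N, time in s.
With the tool pointing down it reaches from about 0.375 to 0.975 m from the base axis. Payload 3.8 kg.
Tool frame: the origin (TCP) lies at the very end of the fingers, on their centre line; the grasp point (between the pads) lies 19 mm behind it; z points along the fingers, y is the direction in which the jaws open and shut (so a half turn about z gives the same grasp; the last joint's range is limited). The gripper opens to 88 mm and grips with 3 to 60 N. Pads are 18 mm wide; open, the fingers measure 123 mm over their backs; the gripper's body (75 mm by 187 mm) begins 45 mm behind the grasp point.
Start: joints at [1.298, 0.264, 1.604, -0, 1.274, -0.037], TCP at [0.158, 0.656, 0.239] pointing down, gripper open.
Joint ranges: [-2.63, 2.63], [-0.94, 2.18], [0.31, 2.57], [-1.31, 4.45], [0, 2.66], [-2.55, 2.55]. Speed limits (rad/s): [2.57, 2.57, 3.14, 3.14, 3.14, 3.14].

INTERFACE

Orientations are given as [roll, pitch, yaw] about the fixed x, y, z axes, in that order (R = Rz(yaw) Ry(pitch) Rx(roll)).
In Python, from station import env gives the robot as it stands.
- The arm moves only by the tool drive_tool, never from a script. Its argument "steps" is a list of rows, each a list of 3 entries, a list of its own where there are three numbers: the shift along the world's x, y, z scaled (see below), then the turn, a rotation vector about the world's x, y, z scaled (see below), then the gripper command: -1 is shut, 1 is fully open, values between are in proportion. In form: [[[tx, ty, tz], [wx, wy, wz], hand], ...]. A call has 1 to 8 rows; each row shifts and turns the commanded pose from where the row before left it; what a row does not reach is not made up. The controller multiplies each number of a shift by 150 mm and each number of a turn by pi rad. A row lasts 1/12 s, in which the tool goes at most 41.7 mm and 7.16 degrees, less where a joint would pass 70% of its speed; a pose out of reach is approached as far as the arm can. A call with a number of a shift or a turn outside -1 to 1 is refused whole. A call with a gripper value outside its range is refused whole. The fingers move at their own pace and stop on an object; the grip force is fixed at half the most. Time passes only in rows, so rows that do not move let the fingers close. It gives the time, the measured TCP pose, the force and the opening at its end, in the units of the state.
- env.get_state(): the state, without advancing time (a new reading comes with each control period).
- env.read_camera(name): name is "scene" or "top" or "wrist"; returns a dict with "frame" (420x560x3 uint8, blue, green, red), "fx", "fy", "cx", "cy" (pixels), "R" (3x3) and "t" (3): a world point X has camera coordinates R X + t. Camera axes: x right, y down, z forward; pixel columns grow to the right and rows downward; lengths in m; the calibration is good to about 2 mm. The wrist camera is an equidistant fisheye: a pixel r from the principal point sees the ray r / f radians off the axis. A picture is of the moment at which its call begins. There is no depth.
- env.job_done(): hands the job in, once; it reports no verdict.
The state is a dict: "time": time; "qpos": joint angles; "qd": joint speeds; "joint_efforts": joint torques, N m; "position": TCP position; "tool_rot": TCP orientation; "contact_force": force on the tool from outside, world axes, zero at the start; "wrist_torque": the same for the moment, N m; "finger_gap": opening from 0.0 (shut) to 1.0 (fully open).
Only numpy, scipy, OpenCV 4.12 (cv2) and the standard library are available. Lean on these libraries where they do the work, as an engineer would, in place of code of your own. Each camera call takes 0.05 s, during which the arm holds its last target. There are 200 camera calls.

## Working session

There is one attempt and no reset: what is moved stays moved. The work goes in short steps, Python scripts to look and compute and a tool call to move; the robot and the scene stay as the last step left them, time stands still between calls to the robot, and variables do not carry over. Pictures are saved under pics/ and viewed, about 8 in all and at most 12, crops included, and the job is handed in when it is done.

Besides the shell and the picture viewer there is one more tool, called after ">>>" by a JSON object that holds its "method" and its "body". drive_tool: Moves the arm, as the interface text tells. Its arguments: {"type":"object","properties":{"steps":{"type":"array"}},"required":["steps"]}

```bash
mkdir -p pics; cat > h.py <<'E'
import numpy as np, cv2
from station import env
def ray(c,u,v):
    return np.linalg.inv(c['R'])@np.array([(u-c['cx'])/c['fx'],(v-c['cy'])/c['fy'],1.]), -c['R'].T@np.array(c['t'])
def at(c,u,v,z=0.):
    c={**c,'R':np.array(c['R'])}
    d,o=ray(c,u,v); return (o+d*(z-o[2])/d[2])
def px(c,X):
    p=np.array(c['R'])@np.array(X)+np.array(c['t']); return c['fx']*p[0]/p[2]+c['cx'],c['fy']*p[1]/p[2]+c['cy']
def rect(c,xr,yr,s,z=0.):
    # top-down rectified view at height z: row0=x max, col0=y max
    w,h=int((yr[1]-yr[0])*s),int((xr[1]-xr[0])*s)
    P=[(xr[1],yr[1]),(xr[1],yr[0]),(xr[0],yr[0]),(xr[0],yr[1])]
    src=np.float32([px(c,(x,y,z)) for x,y in P]); dst=np.float32([(0,0),(w,0),(w,h),(0,h)])
    return cv2.warpPerspective(c['frame'],cv2.getPerspectiveTransform(src,dst),(w,h),flags=cv2.INTER_CUBIC)
E
python3 - <<'E'
from h import *
c=env.read_camera('top'); s=env.read_camera('scene')
cv2.imwrite('pics/top.png',cv2.resize(c['frame'],(800,600),interpolation=cv2.INTER_CUBIC)); cv2.imwrite('pics/scene.png',s['frame'])
for n,k in(('top',c),('scene',s)): print(n,k['fx'],k['cx'],k['cy'],np.round(-np.array(k['R']).T@k['t'],3),np.round(k['R'],2).tolist())
print([at(c,u,v).round(3).tolist() for u,v in((0,0),(559,0),(0,419),(559,419))])
print(env.get_state())
E
```

```text
top 450.5090987024687 273.46931658751896 208.63969698962728 [0.355 0.015 1.376] [[0.0, -1.0, -0.01], [-0.99, -0.0, -0.15], [0.15, 0.01, -0.99]]
scene 387.83496296938335 277.5887901527314 209.06730709519078 [ 0.779 -0.38   0.837] [[0.88, 0.48, -0.01], [0.42, -0.77, -0.48], [-0.24, 0.42, -0.87]]
[[1.263, 0.94, 0.0], [1.264, -0.916, 0.0], [-0.057, 0.814, 0.0], [-0.046, -0.799, 0.0]]
{'time': 0.1, 'qpos': array([ 1.29809179e+00,  2.64705118e-01,  1.60520875e+00,  4.38570868e-06,
        1.27372680e+00, -3.69022318e-02]), 'qd': array([ 0.00080375, -0.00161374, -0.00412406, -0.00079693, -0.00200808,
       -0.00097013]), 'joint_efforts': array([-3.26520694e-04, -5.03619361e+01, -3.58067000e+01,  7.30219041e-02,
        2.33513536e-02, -6.05195032e-05]), 'position': array([0.15752536, 0.65570488, 0.23750962]), 'tool_rot': array([-3.13954619e+00, -7.97472899e-05,  2.90578897e+00]), 'contact_force': array([-0.95806214, -0.29928265,  0.52200977]), 'wrist_torque': array([ 0.01542999,  0.00110197, -0.02203792]), 'finger_gap': 1.0035750665238399}
```

View pics/top.png

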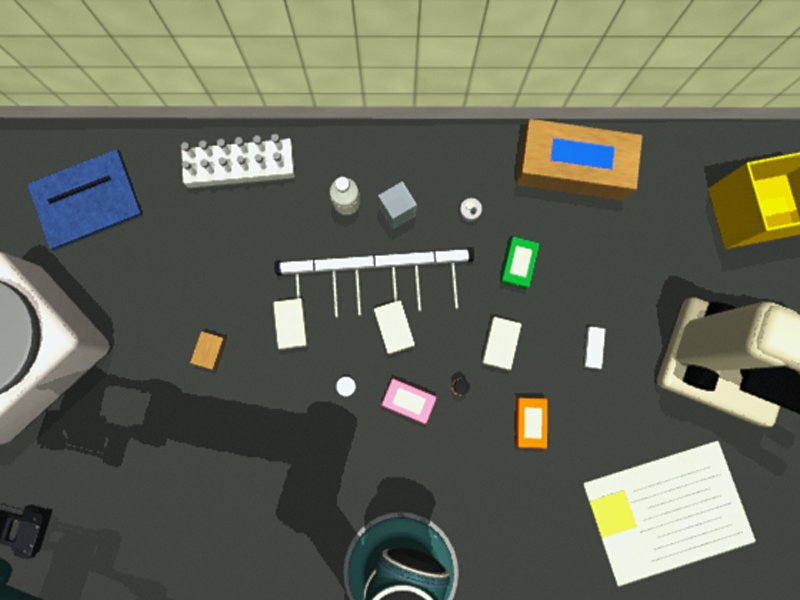

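View pics/scene.png

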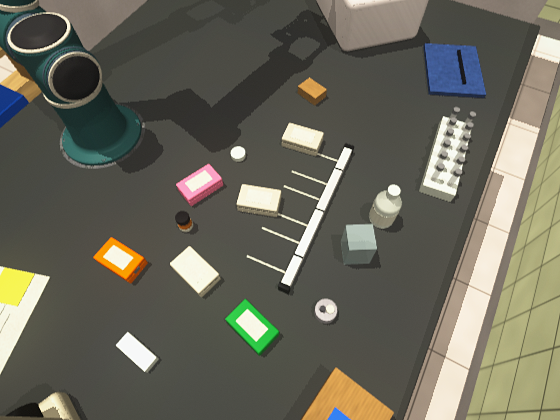

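Top view (800x600): the ivory boxes are at (290,324), (394,327) and (502,343). Look-alikes to avoid are green (520,262), pink (409,400), orange (532,423) and the white mailer (595,347). The rail runs (280,267) to (470,255). I'll check the choice in one close rectified crop at lid height.

```bash
cat >> h.py <<'E'
def boxes(c,z=0.034,dbg=False):
    s=1000; xr,yr=(0.35,0.85),(-0.4,0.4)
    im=rect(c,xr,yr,s,z); hsv=cv2.cvtColor(im,cv2.COLOR_BGR2HSV)
    m=((hsv[...,2]>150)&(hsv[...,1]<70)).astype(np.uint8)
    m=cv2.morphologyEx(m,cv2.MORPH_OPEN,np.ones((13,13)))
    out=[]
    for k in cv2.findContours(m,cv2.RETR_EXTERNAL,cv2.CHAIN_APPROX_NONE)[0]:
        if cv2.contourArea(k)<1500: continue
        (u,v),(w,h),a=cv2.minAreaRect(k); p=cv2.boxPoints(((u,v),(w,h),a))
        e=max((p[1]-p[0],p[2]-p[1]),key=np.linalg.norm); yaw=np.arctan2(-e[0],-e[1]); yaw=(yaw+np.pi/2)%np.pi-np.pi/2
        out.append((round(xr[1]-v/s,4),round(yr[1]-u/s,4),round(float(yaw),3),round(max(w,h)),round(min(w,h))))
    return sorted(out,key=lambda t:-t[1]),im
E
python3 - <<'E'
from h import *
c=env.read_camera('top')
b,im=boxes(c); print(*b,sep='\n')
im=rect(c,(0.44,0.78),(-0.25,0.25),1600,0.034)
cv2.imwrite('pics/r.png',im)
E
```

```text
(0.8379, 0.3205, -1.484, 162, 34)
(0.5035, 0.2373, 0.13, 101, 61)
(0.7925, 0.128, 0.0, 61, 58)
(0.6332, 0.125, -1.498, 125, 25)
(0.498, 0.0179, 0.311, 102, 61)
(0.7732, 0.0119, 0.54, 61, 61)
(0.6428, -0.0039, -1.498, 126, 24)
(0.6503, -0.1044, -1.494, 70, 24)
(0.4644, -0.2075, -0.25, 101, 61)
(0.6386, -0.2513, -0.251, 61, 35)
```

View pics/r.png

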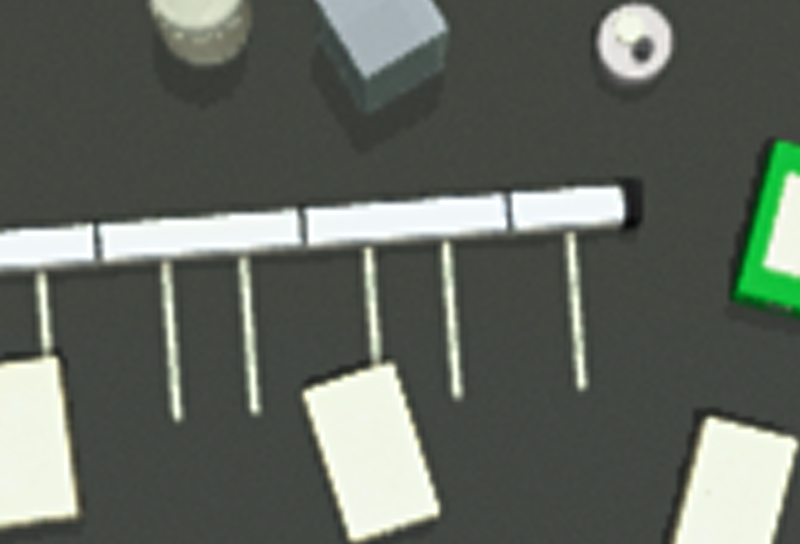

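The close crop confirms the choice: three plain ivory boxes, 101x61 mm measured against 100x60 given. The rail's middle marks sit at about (98,243), (302,227) and (509,212). Next I'll measure the rail at its own height.

```bash
cat >> h.py <<'E'
def rail(c):
    s=2000; xr,yr=(0.58,0.70),(-0.2,0.35)
    im=rect(c,xr,yr,s,0.024); g=im.min(2)
    m=cv2.morphologyEx((g>150).astype(np.uint8),cv2.MORPH_CLOSE,np.ones((3,25)))
    m=cv2.morphologyEx(m,cv2.MORPH_OPEN,np.ones((15,15)))
    k=max(cv2.findContours(m,cv2.RETR_EXTERNAL,cv2.CHAIN_APPROX_NONE)[0],key=cv2.contourArea)
    (u,v),(w,h),a=cv2.minAreaRect(k); p=cv2.boxPoints(((u,v),(w,h),a))
    e=max((p[1]-p[0],p[2]-p[1]),key=np.linalg.norm); e=e*np.sign(-e[0])  # toward +y
    yaw=np.arctan2(e[1]/s,-e[0]/s)
    return np.array([xr[1]-v/s,yr[1]-u/s]),yaw,(max(w,h)/2,min(w,h)/2)
def bays(c):
    o,yaw,_=rail(c); X=np.array([np.cos(yaw),np.sin(yaw)]);Y=np.array([-X[1],X[0]])
    return [o-X*0.061+Y*d for d in(.13,0,-.13)],yaw
E
python3 - <<'E'
from h import *
c=env.read_camera('top')
print(rail(c)); B,yaw=bays(c); print(np.round(B,4),yaw)
# independent: bay marks read in crop (z=.034 plane) reprojected to z=.024, tape mids at z=0
for u,v in((98,243),(302,227),(509,212)):
    q=px(c,(0.78-v/1600,.25-u/1600,.034)); print('mark',at(c,*q,.024).round(4))
for a,b in(((166,262),(43,272)),((244,258),(369,248)),((446,242),(571,234))):
    q=[at(c,*px(c,(0.78-v/1600,.25-u/1600,.034)),0.)for u,v in(a,b)]; print('tape mid',((q[0]+q[1])/2).round(4),np.linalg.norm(q[0]-q[1]).round(4))
E
```

```text
(array([0.64016843, 0.06118787]), np.float32(0.074574105), (404.7626953125, 24.715600967407227))
[[ 0.5697  0.1863]
 [ 0.5793  0.0566]
 [ 0.589  -0.073 ]] 0.074574105
mark [0.6302 0.19   0.024 ]
mark [0.6402 0.0616 0.024 ]
mark [ 0.6497 -0.0687  0.024 ]
tape mid [0.6197 0.189  0.    ] 0.0791
tape mid [0.6286 0.0595 0.    ] 0.0804
tape mid [ 0.6383 -0.0699  0.    ] 0.0803
```

>>> {"method": "drive_tool", "body": {"steps": [[[0.165, -0.2, 0], [0, 0, 0.0083], 1], [[0.165, -0.2, 0], [0, 0, 0.0083], 1], [[0.165, -0.2, 0], [0, 0, 0.0083], 1], [[0.165, -0.2, 0], [0, 0, 0.0083], 1], [[0.165, -0.2, 0], [0, 0, 0.0083], 1], [[0.165, -0.2, 0], [0, 0, 0.0083], 1], [[0.165, -0.2, 0], [0, 0, 0.0083], 1], [[0.165, -0.2, 0], [0, 0, 0.0083], 1]]}}

```text
time: 0.87
position: [0.3564, 0.4146, 0.2386]
tool_rot: [3.142, 0.0, 3.116]
contact_force: [0.8, -0.5, -0.0]
finger_gap: 0.999
```

>>> {"method": "drive_tool", "body": {"steps": [[[0.165, -0.2, 0], [0, 0, 0.0083], 1], [[0.165, -0.2, 0], [0, 0, 0.0083], 1], [[0.165, -0.2, 0], [0, 0, 0.0083], 1], [[0.165, -0.2, 0], [0, 0, 0.0083], 1], [[0.165, -0.2, 0], [0, 0, 0.0083], 1], [[0.165, -0.2, 0], [0, 0, 0.0083], 1], [[0, 0, 0], [0, 0, 0], 1]]}}

```text
time: 1.45
position: [0.5078, 0.2313, 0.2387]
tool_rot: [-3.139, 0.002, -3.017]
contact_force: [0.1, 1.0, 0.4]
finger_gap: 1.003
```

>>> {"method": "drive_tool", "body": {"steps": [[[-0.03, 0.04, -0.24], [0, 0, 0], 1], [[0, 0, -0.24], [0, 0, 0], 1], [[0, 0, -0.24], [0, 0, 0], 1], [[0, 0, -0.24], [0, 0, 0], 1], [[0, 0, -0.24], [0, 0, 0], 1], [[0, 0, 0], [0, 0, 0], 1]]}}

```text
time: 1.95
position: [0.4931, 0.24, 0.051]
tool_rot: [-3.138, -0.014, -3.012]
contact_force: [-0.8, -1.0, -0.9]
finger_gap: 1.001
```

```bash
python3 - <<'E'
from h import *
c=env.read_camera('wrist'); cv2.imwrite('pics/w1.png',c['frame']); print(env.get_state()['position'])
E
```

```text
[0.49529586 0.2409912  0.05451111]
```

View pics/w1.png

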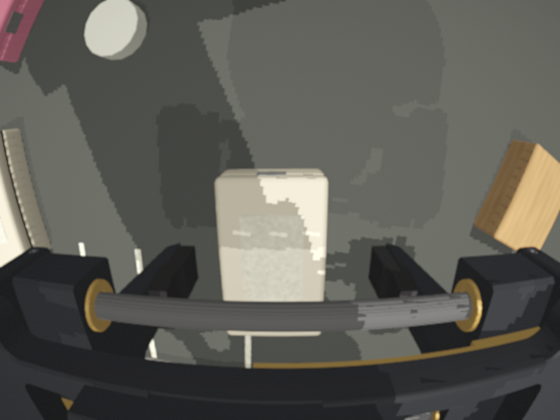

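The wrist view shows the box (216–327) between the fingertips (195 and 370), with room on both sides. Going down.

>>> {"method": "drive_tool", "body": {"steps": [[[0.05, -0.02, -0.12], [0, 0, 0], 1], [[0, 0, -0.12], [0, 0, 0], 1], [[0, 0, -0.06], [0, 0, 0], 1], [[0, 0, 0], [0, 0, 0], 1], [[0, 0, 0], [0, 0, 0], 1]]}}

```text
time: 2.42
position: [0.5078, 0.2398, 0.0151]
tool_rot: [3.141, 0.001, -3.012]
contact_force: [-0.7, 0.5, 0.3]
finger_gap: 1.0
```

>>> {"method": "drive_tool", "body": {"steps": [[[0, 0, -0.05], [0, 0, 0], 1], [[0, 0, 0], [0, 0, 0], 0.3], [[0, 0, 0], [0, 0, 0], 0], [[0, 0, 0], [0, 0, 0], -1], [[0, 0, 0], [0, 0, 0], -1], [[0, 0, 0], [0, 0, 0], -1], [[0, 0, 0], [0, 0, 0], -1], [[0, 0, 0], [0, 0, 0], -1]]}}

```text
time: 3.08
position: [0.5075, 0.2392, 0.0066]
tool_rot: [-3.141, 0.0, -3.012]
contact_force: [-0.2, -1.7, 3.8]
finger_gap: 0.674
```

>>> {"method": "drive_tool", "body": {"steps": [[[0.043, -0.045, 0], [0, 0, -0.0022], -1], [[0.043, -0.045, 0], [0, 0, -0.0022], -1], [[0.043, -0.045, 0], [0, 0, -0.0022], -1], [[0.043, -0.045, 0], [0, 0, -0.0022], -1], [[0.043, -0.045, 0], [0, 0, -0.0022], -1], [[0.043, -0.045, 0], [0, 0, -0.0022], -1], [[0.043, -0.045, 0], [0, 0, -0.0022], -1], [[0.043, -0.045, 0], [0, 0, -0.0022], -1]]}}

```text
time: 3.75
position: [0.5597, 0.1849, 0.0067]
tool_rot: [3.141, 0.0, -3.069]
contact_force: [-2.4, 2.6, 6.4]
finger_gap: 0.681
```

>>> {"method": "drive_tool", "body": {"steps": [[[0, 0, 0], [0, 0, 0], -1], [[0, 0, 0], [0, 0, 0], -1], [[0, 0, 0], [0, 0, 0], -1]]}}

```text
time: 4.0
position: [0.5602, 0.1847, 0.0066]
tool_rot: [-3.141, 0.002, -3.068]
contact_force: [2.5, -1.4, 3.8]
finger_gap: 0.676
```

```bash
python3 - <<'E'
from h import *
c=env.read_camera('top'); cv2.imwrite('pics/t2.png',rect(c,(0.44,0.74),(-0.1,0.3),2000,0.034)); print(env.get_state()['position'],*boxes(c)[0],sep='\n')
E
```

```text
[0.55989595 0.18493682 0.00662477]
(0.8379, 0.3205, -1.484, 162, 34)
(0.7925, 0.128, 0.0, 61, 58)
(0.6353, 0.1065, -1.55, 87, 23)
(0.498, 0.0179, 0.311, 102, 61)
(0.7732, 0.0119, 0.54, 61, 61)
(0.6428, -0.0039, -1.496, 126, 24)
(0.6503, -0.1044, -1.494, 70, 24)
(0.4644, -0.2076, -0.245, 101, 61)
(0.6385, -0.2513, -0.254, 61, 35)
```

View pics/t2.png

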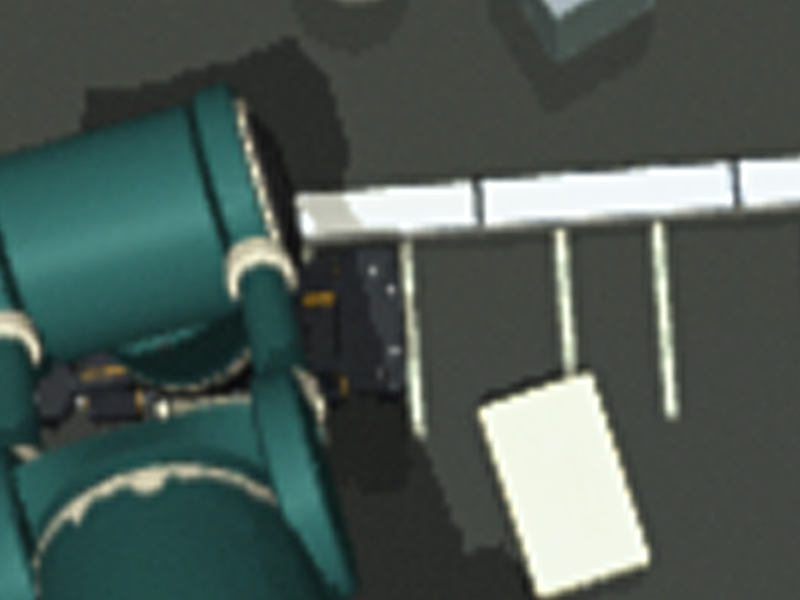

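The arm hides the box, as expected. I'll creep toward the rail and watch the force.

>>> {"method": "drive_tool", "body": {"steps": [[[0.0133, 0.001, 0], [0, 0, 0], -1], [[0.0133, 0.001, 0], [0, 0, 0], -1], [[0.0133, 0.001, 0], [0, 0, 0], -1], [[0.0133, 0.001, 0], [0, 0, 0], -1], [[0, 0, 0], [0, 0, 0], -1], [[0, 0, 0], [0, 0, 0], -1]]}}

```text
time: 4.55
position: [0.5643, 0.186, 0.0066]
tool_rot: [-3.141, -0.005, -3.067]
contact_force: [-6.6, -1.7, 12.0]
finger_gap: 0.68
```

>>> {"method": "drive_tool", "body": {"steps": [[[0.0133, 0.001, 0], [0, 0, 0], -1], [[0.0133, 0.001, 0], [0, 0, 0], -1], [[0, 0, 0], [0, 0, 0], -1], [[0, 0, 0], [0, 0, 0], -1]]}}

```text
time: 4.88
position: [0.5683, 0.1865, 0.0066]
tool_rot: [-3.141, -0.005, -3.067]
contact_force: [-6.6, -1.2, 11.8]
finger_gap: 0.681
```

>>> {"method": "drive_tool", "body": {"steps": [[[0.0133, 0.001, 0], [0, 0, 0], -1], [[0.0133, 0.001, 0], [0, 0, 0], -1], [[0, 0, 0], [0, 0, 0], -1], [[0, 0, 0], [0, 0, 0], -1]]}}

```text
time: 5.22
position: [0.5724, 0.1869, 0.0066]
tool_rot: [-3.141, -0.004, -3.067]
contact_force: [-6.2, -0.8, 10.9]
finger_gap: 0.678
```

>>> {"method": "drive_tool", "body": {"steps": [[[0.0133, 0.001, 0], [0, 0, 0], -1], [[0.0133, 0.001, 0], [0, 0, 0], -1], [[0, 0, 0], [0, 0, 0], -1], [[0, 0, 0], [0, 0, 0], -1]]}}

```text
time: 5.55
position: [0.5738, 0.187, 0.0065]
tool_rot: [-3.141, -0.01, -3.067]
contact_force: [-13.5, -1.1, 18.5]
finger_gap: 0.68
```

Contact: the tool stopped at x≈0.574, as predicted. Release, lift and go to the middle box.

>>> {"method": "drive_tool", "body": {"steps": [[[0, 0, 0], [0, 0, 0], 1], [[0, 0, 0], [0, 0, 0], 1], [[0, 0, 0], [0, 0, 0], 1], [[0, 0, 0], [0, 0, 0], 1], [[0, 0, 0.2], [0, 0, 0], 1], [[0, 0, 0.25], [0, 0, 0], 1], [[0, 0, 0.22], [0, 0, 0], 1], [[0, 0, 0], [0, 0, 0], 1]]}}

```text
time: 6.22
position: [0.5839, 0.1883, 0.1142]
tool_rot: [3.139, 0.012, -3.068]
contact_force: [2.2, 0.4, 0.2]
finger_gap: 0.999
```

>>> {"method": "drive_tool", "body": {"steps": [[[-0.1, -0.225, 0], [0, 0, 0.015], 1], [[-0.1, -0.225, 0], [0, 0, 0.015], 1], [[-0.1, -0.225, 0], [0, 0, 0.015], 1], [[-0.1, -0.225, 0], [0, 0, 0.015], 1], [[-0.1, -0.225, 0], [0, 0, 0.015], 1], [[0, 0, 0], [0, 0, 0], 1], [[0, 0, 0], [0, 0, 0], 1]]}}

```text
time: 6.8
position: [0.5028, 0.0167, 0.1061]
tool_rot: [3.141, -0.001, -2.836]
contact_force: [0.6, 0.4, 0.7]
finger_gap: 0.996
```

```bash
python3 - <<'E'
from h import *
c=env.read_camera('top'); print(env.get_state()['position'],env.get_state()['tool_rot'],*boxes(c)[0],sep='\n')
E
```

```text
[0.50368744 0.01770964 0.10640997]
[ 3.14112268e+00  2.32239051e-04 -2.83469409e+00]
(0.8379, 0.3205, -1.484, 162, 34)
(0.5806, 0.1765, -1.493, 161, 122)
(0.7925, 0.128, 0.0, 61, 58)
(0.7732, 0.0119, 0.54, 61, 61)
(0.6439, -0.0045, -1.518, 124, 22)
(0.6503, -0.1044, -1.494, 70, 24)
(0.4644, -0.2076, -0.245, 101, 61)
(0.6386, -0.2513, -0.251, 61, 35)
```

>>> {"method": "drive_tool", "body": {"steps": [[[-0.02, 0, -0.2], [0, 0, 0], 1], [[0, 0, -0.2], [0, 0, 0], 1], [[0, 0, -0.15], [0, 0, 0], 1], [[0, 0, -0.1], [0, 0, 0], 1], [[0, 0, 0], [0, 0, 0], 1], [[0, 0, 0], [0, 0, 0], 1]]}}

```text
time: 7.35
position: [0.5004, 0.0192, 0.0083]
tool_rot: [3.141, -0.002, -2.831]
contact_force: [0.4, 0.6, 0.6]
finger_gap: 1.0
```

>>> {"method": "drive_tool", "body": {"steps": [[[0, 0, 0], [0, 0, 0], 0.3], [[0, 0, 0], [0, 0, 0], 0], [[0, 0, 0], [0, 0, 0], -1], [[0, 0, 0], [0, 0, 0], -1], [[0, 0, 0], [0, 0, 0], -1], [[0, 0, 0], [0, 0, 0], -1]]}}

```text
time: 7.85
position: [0.5017, 0.018, 0.0103]
tool_rot: [-3.141, 0.002, -2.832]
contact_force: [0.6, 0.5, 4.4]
finger_gap: 0.677
```

>>> {"method": "drive_tool", "body": {"steps": [[[0.0573, 0.0317, 0], [0, 0, -0.00935], -1], [[0.0573, 0.0317, 0], [0, 0, -0.00935], -1], [[0.0573, 0.0317, 0], [0, 0, -0.00935], -1], [[0.0573, 0.0317, 0], [0, 0, -0.00935], -1], [[0.0573, 0.0317, 0], [0, 0, -0.00935], -1], [[0.0573, 0.0317, 0], [0, 0, -0.00935], -1], [[0.0573, 0.0317, 0], [0, 0, -0.00935], -1], [[0.0573, 0.0317, 0], [0, 0, -0.00935], -1]]}}

```text
time: 8.52
position: [0.5697, 0.0558, 0.0102]
tool_rot: [-3.141, -0.001, -3.068]
contact_force: [-2.8, -2.7, 8.6]
finger_gap: 0.678
```

>>> {"method": "drive_tool", "body": {"steps": [[[0, 0, 0], [0, 0, 0], -1], [[0, 0, 0], [0, 0, 0], -1], [[0, 0, 0], [0, 0, 0], -1]]}}

```text
time: 8.77
position: [0.5711, 0.0563, 0.0103]
tool_rot: [3.141, 0.004, -3.066]
contact_force: [4.1, 2.1, 5.6]
finger_gap: 0.681
```

>>> {"method": "drive_tool", "body": {"steps": [[[0.0133, 0.001, 0], [0, 0, 0], -1], [[0.0133, 0.001, 0], [0, 0, 0], -1], [[0.0133, 0.001, 0], [0, 0, 0], -1], [[0.0133, 0.001, 0], [0, 0, 0], -1], [[0.0133, 0.001, 0], [0, 0, 0], -1], [[0, 0, 0], [0, 0, 0], -1], [[0, 0, 0], [0, 0, 0], -1]]}}

```text
time: 9.35
position: [0.5771, 0.0565, 0.0102]
tool_rot: [-3.142, -0.005, -3.067]
contact_force: [-7.9, 0.2, 15.8]
finger_gap: 0.678
```

>>> {"method": "drive_tool", "body": {"steps": [[[0.0133, 0.001, 0], [0, 0, 0], -1], [[0.0133, 0.001, 0], [0, 0, 0], -1], [[0, 0, 0], [0, 0, 0], -1], [[0, 0, 0], [0, 0, 0], -1]]}}

```text
time: 9.68
position: [0.5807, 0.0567, 0.0102]
tool_rot: [-3.141, -0.005, -3.067]
contact_force: [-8.6, 0.2, 16.8]
finger_gap: 0.678
```

>>> {"method": "drive_tool", "body": {"steps": [[[0.0133, 0.001, 0], [0, 0, 0], -1], [[0.0133, 0.001, 0], [0, 0, 0], -1], [[0, 0, 0], [0, 0, 0], -1], [[0, 0, 0], [0, 0, 0], -1]]}}

```text
time: 10.02
position: [0.5842, 0.057, 0.0102]
tool_rot: [-3.141, -0.006, -3.067]
contact_force: [-10.6, -1.3, 19.1]
finger_gap: 0.677
```

>>> {"method": "drive_tool", "body": {"steps": [[[0.0133, 0.001, 0], [0, 0, 0], -1], [[0.007, 0.0005, 0], [0, 0, 0], -1], [[0, 0, 0], [0, 0, 0], -1], [[0, 0, 0], [0, 0, 0], -1]]}}

```text
time: 10.35
position: [0.5844, 0.0569, 0.01]
tool_rot: [-3.141, -0.012, -3.067]
contact_force: [-16.8, -2.1, 25.8]
finger_gap: 0.678
```

>>> {"method": "drive_tool", "body": {"steps": [[[0, 0, 0], [0, 0, 0], 1], [[0, 0, 0], [0, 0, 0], 1], [[0, 0, 0], [0, 0, 0], 1], [[0, 0, 0], [0, 0, 0], 1], [[0, 0, 0.2], [0, 0, 0], 1], [[0, 0, 0.25], [0, 0, 0], 1], [[0, 0, 0.22], [0, 0, 0], 1], [[0, 0, 0], [0, 0, 0], 1]]}}

```text
time: 11.02
position: [0.5957, 0.0579, 0.117]
tool_rot: [-3.141, 0.012, -3.067]
contact_force: [1.3, -0.6, 0.5]
finger_gap: 0.999
```

>>> {"method": "drive_tool", "body": {"steps": [[[-0.101, -0.221, 0], [0, 0, -0.0128], 1], [[-0.101, -0.221, 0], [0, 0, -0.0128], 1], [[-0.101, -0.221, 0], [0, 0, -0.0128], 1], [[-0.101, -0.221, 0], [0, 0, -0.0128], 1], [[-0.101, -0.221, 0], [0, 0, -0.0128], 1], [[-0.101, -0.221, 0], [0, 0, -0.0128], 1], [[-0.101, -0.221, 0], [0, 0, -0.0128], 1], [[-0.101, -0.221, 0], [0, 0, -0.0128], 1]]}}

```text
time: 11.68
position: [0.468, -0.2088, 0.1091]
tool_rot: [3.141, -0.001, 2.893]
contact_force: [-0.3, -1.0, -0.4]
finger_gap: 0.998
```

>>> {"method": "drive_tool", "body": {"steps": [[[0, 0, 0], [0, 0, 0], 1], [[0, 0, 0], [0, 0, 0], 1]]}}

```text
time: 11.85
position: [0.4683, -0.209, 0.1091]
tool_rot: [3.141, -0.001, 2.891]
contact_force: [0.5, 0.5, -0.4]
finger_gap: 1.002
```

```bash
python3 - <<'E'
from h import *
c=env.read_camera('top'); print(env.get_state()['position'],env.get_state()['tool_rot'])
cv2.imwrite('pics/t3.png',rect(c,(0.44,0.70),(-0.12,0.28),2000,0.034))
E
```

```text
[ 0.46882436 -0.20782584  0.10909299] [ 3.14095176e+00 -7.82885326e-04  2.89263809e+00]
```

View pics/t3.png

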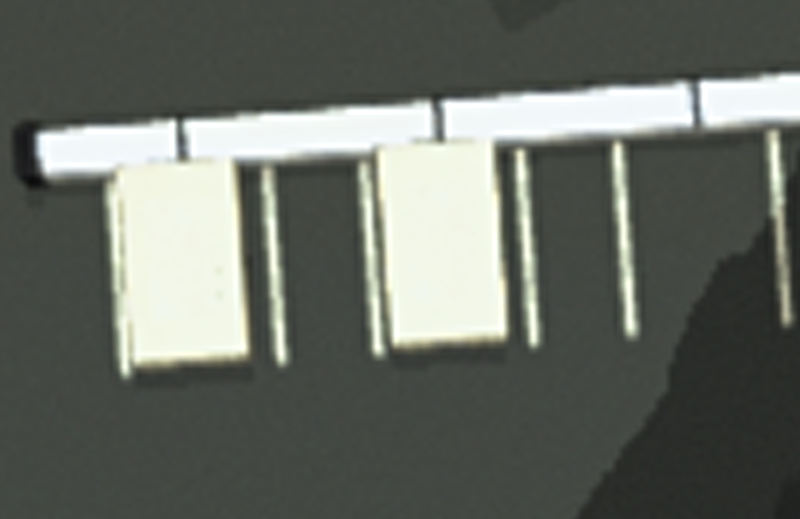

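Both placed boxes are flush. Their centres at about (183,262) and (442,244) give (0.569,0.1885) and (0.578,0.059), within about 2.5 mm of the bay centres. Now the third box.

>>> {"method": "drive_tool", "body": {"steps": [[[0, 0, -0.2], [0, 0, 0], 1], [[0, 0, -0.2], [0, 0, 0], 1], [[0, 0, -0.15], [0, 0, 0], 1], [[0, 0, -0.115], [0, 0, 0], 1], [[0, 0, 0], [0, 0, 0], 1], [[0, 0, 0], [0, 0, 0], 1]]}}

```text
time: 12.4
position: [0.4688, -0.2057, 0.0088]
tool_rot: [3.141, -0.003, 2.897]
contact_force: [0.7, 0.0, 0.1]
finger_gap: 1.0
```

>>> {"method": "drive_tool", "body": {"steps": [[[0, 0, 0], [0, 0, 0], 0.3], [[0, 0, 0], [0, 0, 0], 0], [[0, 0, 0], [0, 0, 0], -1], [[0, 0, 0], [0, 0, 0], -1], [[0, 0, 0], [0, 0, 0], -1], [[0, 0, 0], [0, 0, 0], -1]]}}

```text
time: 12.9
position: [0.4704, -0.2082, 0.0113]
tool_rot: [-3.141, 0.002, 2.894]
contact_force: [-0.4, 0.9, 6.1]
finger_gap: 0.678
```

>>> {"method": "drive_tool", "body": {"steps": [[[0.0469, 0.0555, 0], [0, 0, 0.0064], -1], [[0.0469, 0.0555, 0], [0, 0, 0.0064], -1], [[0.0469, 0.0555, 0], [0, 0, 0.0064], -1], [[0.0469, 0.0555, 0], [0, 0, 0.0064], -1], [[0.0469, 0.0555, 0], [0, 0, 0.0064], -1], [[0.0469, 0.0555, 0], [0, 0, 0.0064], -1], [[0.0469, 0.0555, 0], [0, 0, 0.0064], -1], [[0.0469, 0.0555, 0], [0, 0, 0.0064], -1]]}}

```text
time: 13.57
position: [0.5262, -0.1418, 0.0113]
tool_rot: [-3.14, 0.001, 3.056]
contact_force: [-2.7, -3.8, 7.6]
finger_gap: 0.676
```

>>> {"method": "drive_tool", "body": {"steps": [[[0.0469, 0.0555, 0], [0, 0, 0.0064], -1], [[0.0469, 0.0555, 0], [0, 0, 0.0064], -1], [[0.0469, 0.0555, 0], [0, 0, 0.0064], -1], [[0.0469, 0.0555, 0], [0, 0, 0.0064], -1], [[0.0469, 0.0555, 0], [0, 0, 0.0064], -1], [[0.0469, 0.0555, 0], [0, 0, 0.0064], -1], [[0.0469, 0.0555, 0], [0, 0, 0.0064], -1], [[0.0469, 0.0555, 0], [0, 0, 0.0064], -1]]}}

```text
time: 14.23
position: [0.5823, -0.0751, 0.0113]
tool_rot: [-3.14, -0.0, -3.066]
contact_force: [-3.1, -3.6, 8.8]
finger_gap: 0.676
```

>>> {"method": "drive_tool", "body": {"steps": [[[0, 0, 0], [0, 0, 0], -1], [[0, 0, 0], [0, 0, 0], -1], [[0, 0, 0], [0, 0, 0], -1]]}}

```text
time: 14.48
position: [0.5838, -0.0739, 0.0113]
tool_rot: [3.141, 0.004, -3.068]
contact_force: [1.4, 3.1, 5.4]
finger_gap: 0.679
```

>>> {"method": "drive_tool", "body": {"steps": [[[0.0133, 0.001, 0], [0, 0, 0], -1], [[0.0133, 0.001, 0], [0, 0, 0], -1], [[0.0133, 0.001, 0], [0, 0, 0], -1], [[0.0133, 0.001, 0], [0, 0, 0], -1], [[0.0133, 0.001, 0], [0, 0, 0], -1], [[0.0133, 0.001, 0], [0, 0, 0], -1], [[0, 0, 0], [0, 0, 0], -1], [[0, 0, 0], [0, 0, 0], -1]]}}

```text
time: 15.15
position: [0.5927, -0.0738, 0.0113]
tool_rot: [3.141, -0.002, -3.068]
contact_force: [-5.3, 0.8, 13.5]
finger_gap: 0.678
```

>>> {"method": "drive_tool", "body": {"steps": [[[0.0133, 0.001, 0], [0, 0, 0], -1], [[0.0133, 0.001, 0], [0, 0, 0], -1], [[0, 0, 0], [0, 0, 0], -1], [[0, 0, 0], [0, 0, 0], -1]]}}

```text
time: 15.48
position: [0.5947, -0.0736, 0.0112]
tool_rot: [3.141, -0.007, -3.067]
contact_force: [-12.0, -0.1, 19.9]
finger_gap: 0.677
```

>>> {"method": "drive_tool", "body": {"steps": [[[0.0133, 0.001, 0], [0, 0, 0], -1], [[0.007, 0.0005, 0], [0, 0, 0], -1], [[0, 0, 0], [0, 0, 0], -1], [[0, 0, 0], [0, 0, 0], -1]]}}

```text
time: 15.82
position: [0.5949, -0.0736, 0.011]
tool_rot: [3.141, -0.012, -3.067]
contact_force: [-19.9, -1.4, 24.8]
finger_gap: 0.679
```

Contact at x≈0.595. Release, lift and move clear for the final look.

>>> {"method": "drive_tool", "body": {"steps": [[[0, 0, 0], [0, 0, 0], 1], [[0, 0, 0], [0, 0, 0], 1], [[0, 0, 0], [0, 0, 0], 1], [[0, 0, 0], [0, 0, 0], 1], [[0, 0, 0.2], [0, 0, 0], 1], [[0, 0, 0.25], [0, 0, 0], 1], [[0, 0, 0.22], [0, 0, 0], 1], [[0, 0, 0], [0, 0, 0], 1]]}}

```text
time: 16.48
position: [0.6063, -0.0736, 0.118]
tool_rot: [-3.139, 0.012, -3.067]
contact_force: [1.7, -0.5, 1.5]
finger_gap: 1.002
```

>>> {"method": "drive_tool", "body": {"steps": [[[-0.15, -0.22, 0.05], [0, 0, 0], 1], [[-0.15, -0.22, 0.05], [0, 0, 0], 1], [[-0.1, -0.24, 0.05], [0, 0, 0], 1], [[-0.1, -0.24, 0], [0, 0, 0], 1], [[-0.1, -0.24, 0], [0, 0, 0], 1], [[-0.1, -0.24, 0], [0, 0, 0], 1], [[-0.1, -0.24, 0], [0, 0, 0], 1], [[0, 0, 0], [0, 0, 0], 1]]}}

```text
time: 17.15
position: [0.4785, -0.3246, 0.1326]
tool_rot: [-3.139, -0.001, -3.072]
contact_force: [0.8, -0.3, -0.9]
finger_gap: 1.0
```

```bash
python3 - <<'E'
from h import *
c=env.read_camera('top'); print(env.get_state()['position'])
im=rect(c,(0.34,0.70),(-0.2,0.28),1660,0.034); cv2.imwrite('pics/t4.png',im)
# boxes: ivory (yellowish) vs bluish-white rail
s=2000;xr,yr=(.45,.66),(-.15,.27); r=rect(c,xr,yr,s,.034).astype(int)
m=((r.min(2)>120)&(r[...,2]-r[...,0]>8)).astype(np.uint8); m=cv2.morphologyEx(m,cv2.MORPH_OPEN,np.ones((31,31)))
B,yaw=bays(c);B=[np.array(b)for b in((.5697,.1863),(.5793,.0566),(.589,-.073))]; yaw=.0746
R=np.array([[np.cos(yaw),np.sin(yaw)],[-np.sin(yaw),np.cos(yaw)]])
for k in cv2.findContours(m,0,1)[0]:
    (u,v),(w,h),a=cv2.minAreaRect(k); p=np.array([xr[1]-v/s,yr[1]-u/s]); b=min(B,key=lambda q:np.linalg.norm(q-p))
    print(p.round(4),'bay err mm',(R@(p-b)*1e3).round(1),'angle vs square',round((a-np.degrees(-yaw)+45)%90-45,2),'size',round(w/2),round(h/2))
E
```

```text
[ 0.47949311 -0.32181643  0.13237341]
[0.5468 0.051 ] bay err mm [-32.9  -3.2] angle vs square 4.27 size 16 16
[ 0.5568 -0.0885] bay err mm [-33.3 -13.1] angle vs square 4.27 size 20 20
[0.569  0.1918] bay err mm [-0.3  5.5] angle vs square 1.71 size 101 65
[0.5968 0.0628] bay err mm [17.9  4.8] angle vs square 4.27 size 62 58
[ 0.607 -0.069] bay err mm [18.2  2.6] angle vs square 4.27 size 61 60
```

View pics/t4.png

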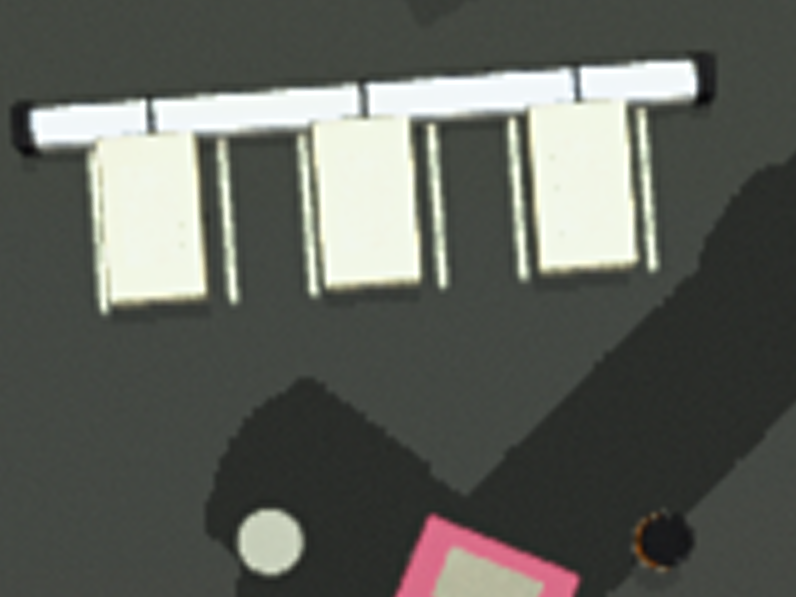

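The boxes sit flush with the rail and inside their tape lines. Lid corners read by hand give centres at (152,217), (367,202) and (583,185), which is about 2 mm along the rail and 1 mm in depth from the bay centres. Each is square within about 0.5°. My automatic colour segmentation merged tape with boxes or split them, so I ignored its numbers. The jar and dish are untouched. Handing in.

```bash
python3 -c "
from station import env
print(env.job_done())"
```

```text
the job is handed in; nothing more can be done
None
```

I gripped each of the three ivory boxes low across its width, slid it flat along the counter to its bay, pushed it gently against the rail until the force rose, and let go. I handed the job in at about 17 s of the 72 s allowed; the hand-in reports no verdict.

- **Final check:** lid corners read by hand in the last top view put each box about 2 mm off its bay's centre line. Each is within about 1 mm of flush and about 0.5° of square, inside the 10 mm, 6 mm and 5° limits.
- **Forces:** contact force stayed below about 35 N while pushing. The downward part reached about 25 N.
- **Bystanders:** the oil jar and dish look unmoved in the last picture. I did not re-measure the other five, but the arm never went down near them.
- **A check that disagreed:** my last automatic outline detection was unusable, because it merged box and tape in one bay and broke up the boxes in the other two. I relied on the hand-read corners instead.

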